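# Bank a returned key in the drop box

### The arm

A 6-joint arm with a two-finger parallel gripper is mounted at the origin on the work surface. World frame = base frame: x ahead of the robot, y to its left, z up, the work surface at z = 0. Lengths are in m, angles in rad, forces in N, time in s.
With the tool pointing down it reaches from about 0.3 to 0.875 m from the base axis. Payload 6.4 kg.
Tool frame: the origin (TCP) lies at the centre of the arm's flange, where the gripper is bolted on; the fingertips stand 173 mm ahead of it and the grasp point (between the pads) lies 155 mm ahead of it; z points along the fingers, x is the direction in which the jaws open and shut, and the axes are right-handed (so a half turn about z gives the same grasp; the last joint's range is limited). The gripper opens to 85 mm and grips with 20 to 120 N. Pads are 22 mm wide; open, the fingers measure 114 mm over their backs; the gripper's body (76 mm by 85 mm) begins 54 mm behind the grasp point. The pads swing forward as they close: fully open they stand 13 mm farther back than shut.
Start: joints at [-0.206, 0.181, 1.607, -0, 1.354, -0.206], TCP at [0.575, 0, 0.405] pointing down, gripper open.
Joint ranges: [-2.99, 2.99], [-0.89, 2.07], [0.3, 2.58], [-1.14, 4.28], [0, 2.63], [-3.12, 3.12]. Speed limits (rad/s): [2.57, 2.57, 3.01, 3.14, 3.14, 3.14].

### API

Orientations are given as a unit quaternion [w, x, y, z].
In Python, from bench import ctrl gives the robot as it stands. The module is installed in compiled form; this text tells all that it offers.
- The arm moves only by the tool move_arm, never from a script. Its argument "moves" is a list of rows, each an object of numbers: "gripper": the opening in per cent of the stroke, from 0 (shut) to 100 (fully open); "x", "y", "z": the shift along the tool's x, y, z in cm; "roll": the turn about the tool's z in degrees. In form: [{"gripper": .., "x": .., "y": .., "z": .., "roll": ..}, ...]. A call has 1 to 5 rows; each row shifts and turns the commanded pose from where the row before left it, along the tool's axes as they then stand; what a row does not reach is not made up. A row lasts 1/8 s, in which the tool goes at most 62.5 mm and 10.7 degrees, less where a joint would pass 70% of its speed; a pose out of reach is approached as far as the arm can. A call is refused whole if a number of a shift passes 6.25 or a number of a turn 10.7, either way. A call with a gripper value outside its range is refused whole. The fingers move at their own pace and stop on an object; the grip force is fixed at half the most. Time passes only in rows, so rows that do not move let the fingers close. It gives the time, the measured TCP pose, the force and the opening at its end, in the units of the state.
- ctrl.get_obs(): the state, without advancing time (a new reading comes with each control period).
- ctrl.camera(name): name is "scene" or "side" or "wrist"; returns a dict with "img" (400x640x3 uint8, red, green, blue), "fx", "fy", "cx", "cy" (pixels), "world_from_camera" (4x4, takes a point from camera to world coordinates); the wrist camera has in their place "tool_from_camera" (4x4, takes a point from camera to tool coordinates, whose origin is the TCP and whose axes are the tool frame's). Camera axes: x right, y up, looking along -z (the intrinsics and any distortion apply to the point x, -y, -z); pixel columns grow to the right and rows downward; lengths in m; the calibration is good to about 2 mm. The wrist camera is an equidistant fisheye: a pixel r from the principal point sees the ray r / f radians off the axis. A picture is of the moment at which its call begins: read the wrist's pose just before it. There is no depth.
- ctrl.hand_in(): hands the job in, once; it reports no verdict.
The state is a dict: "time_s": time; "q": joint angles; "dq": joint speeds; "joint_efforts": joint torques, N m; "eef_pos": TCP position; "eef_rot": TCP orientation; "wrist_force": force on the tool from outside, world axes, zero at the start; "torque": the same for the moment, N m; "opening": opening from 0.0 (shut) to 1.0 (fully open).
Only numpy, scipy, OpenCV 4.12 (cv2) and the standard library are available. Lean on these libraries where they do the work, as an engineer would, in place of code of your own. Each camera call takes 0.05 s, during which the arm holds its last target. There are 200 camera calls.

### The job

Lay the orange key fob in the open hopper on top of the blue key drop box and let go of it there, while the gate is shut. Then pull the red knob straight out to its detent so that the fob falls into the clear box below, and push the knob fully home again and let go. Leave the other fobs and everything else on the desk where they are.

Things in the scene. Friction and masses are not known exactly. Their poses are not given: they have to be found in the camera images.
- fob_orange: The orange car-key fob (a rounded block 34 mm along its x, 50 mm along its y, 16 mm thick, 30 to 65 g, folded blade, black button panel on top). Origin: centre of its underside; z up, y along its length. Lies flat on the desk among two others at the start; with either half turn it fits the hopper, its length along the hopper's length, lying flat.
- fob_blue: A blue car-key fob (a rounded block 34 mm along its x, 50 mm along its y, 16 mm thick, 30 to 65 g, folded blade, black button panel on top). Origin: centre of its underside; z up, y along its length. Bystander.
- fob_green: A green car-key fob (a rounded block 34 mm along its x, 50 mm along its y, 16 mm thick, 30 to 65 g, folded blade, black button panel on top). Origin: centre of its underside; z up, y along its length. Bystander.
- drop_box: Blue key drop box fixed to the desk, 136 x 136 mm, with clear lower walls. Origin: centre of its underside; its front, with the red knob, faces its own -x; z up. The front 76 mm of it is 96 mm high (a flat roof); the hopper takes the rear 60 mm and its rim is 126 mm above the desk. Below the gate the box is hollow over its whole footprint (walls 4 to 8 mm, floor 6 mm thick), 74 mm high inside. It stands turned by up to 0.35 rad about z.
- hopper (a point): Centre of the hopper's floor, which is the aluminium gate's upper face, 86 mm above the desk, 37 mm behind the box's origin (box +x). Axes as the box. The hopper is an open-topped well 46 mm along x, 124 mm along y and 40 mm deep (walls 6 to 8 mm).
- knob_grip (a point): Centre of the red knob's head: a cylinder 30 mm in diameter and 28 mm long, its axis along the box's x, 83 mm above the desk; when home it is 104 mm in front of the box's origin (box -x) and 22 mm of 12 mm steel stem shows between head and box. It moves with the knob. Axes as the box. Can be pinched from above across the box's y.
- knob (a joint): Pull of the knob and the gate fixed to it, m: 0 fully home (gate shut, hopper floor whole), 0.052 fully out at the detent (gate open, straight pull along the box's -x). It starts at 0. It is an over-centre switch: about 5 N to start it from either end, less towards the middle, and past half way it snaps to the other end by itself; stops at both ends.
- mug: White mug, 80 mm across, 95 mm high; origin under its centre. Bystander.
- gum_bottle: White jar with purple cap, 40 mm across, 75 mm high; origin under its centre. Bystander.
- ink_bottle: Green jar with purple cap, 36 mm across, 70 mm high; origin under its centre. Bystander.
Not all that is in view belongs to the job. Of the things that look like the fob_orange, the smaller one is meant. Of the things shaped like the drop_box, the blue one is meant.

How it is judged:
By the outcome, as a careful person would: the job done as asked, in the order asked, and still so for the second after the job is handed in, with the robot touching nothing.
It also fails if it takes over 48 s, if anything falls off the work surface, if the arm or the gripper's body presses on something with over 40 N, if the wrist force passes 120 N, or if a joint passes its speed limit or range.

## Working session

There is one attempt and no reset: what is moved stays moved. The work goes in short steps, Python scripts to look and compute and a tool call to move; the robot and the scene stay as the last step left them, time stands still between calls to the robot, and variables do not carry over. Pictures are saved under pics/ and viewed, about 8 in all and at most 12, crops included, and the job is handed in when it is done.

Besides the shell and the picture viewer there is one more tool, called by a JSON object that holds its "method" and its "body". move_arm: Moves the arm, as the interface text tells. Its arguments: {"type":"object","properties":{"moves":{"type":"array","items":{"type":"object","properties":{"gripper":{"type":"number"},"x":{"type":"number"},"y":{"type":"number"},"z":{"type":"number"},"roll":{"type":"number"}}}}},"required":["moves"]}

```bash
mkdir -p pics
cat > h.py <<'E'
import numpy as np, cv2
from bench import ctrl
def cam(n):
    c=ctrl.camera(n); return c
def save(c,f): cv2.imwrite(f,c["img"][:,:,::-1])
def ray(c,u,v,T=None):
    d=np.array([(u-c["cx"])/c["fx"],-(v-c["cy"])/c["fy"],-1.])
    W=np.array(c["world_from_camera"]); return W[:3,3],W[:3,:3]@d
def onplane(c,u,v,z):
    o,d=ray(c,u,v); return o+d*(z-o[2])/d[2]
E
python3 - <<'E'
from h import *
for n in("scene","side","wrist"):
    c=cam(n); save(c,f"pics/{n}0.png"); print(n,[(k,np.round(v,3).tolist()) for k,v in c.items() if k!="img"])
o=ctrl.get_obs(); print(o)
E
```

```text
scene [('fx', 471.9), ('fy', 471.9), ('cx', 322.256), ('cy', 191.953), ('world_from_camera', [[-0.803, -0.484, 0.348, 0.88], [0.596, -0.637, 0.489, 0.564], [-0.014, 0.6, 0.8, 0.999], [0.0, 0.0, 0.0, 1.0]])]
side [('fx', 514.068), ('fy', 514.068), ('cx', 327.058), ('cy', 200.541), ('world_from_camera', [[0.991, 0.11, -0.077, 0.381], [-0.133, 0.738, -0.661, -0.842], [-0.016, 0.666, 0.746, 1.091], [0.0, 0.0, 0.0, 1.0]])]
wrist [('fx', 309.707), ('fy', 309.707), ('cx', 313.516), ('cy', 202.21), ('tool_from_camera', [[1.0, -0.002, 0.001, 0.001], [-0.001, -0.959, -0.282, -0.07], [0.002, 0.282, -0.959, 0.031], [0.0, 0.0, 0.0, 1.0]])]
{'time_s': 0.15, 'q': array([-2.06302499e-01,  1.81382969e-01,  1.60776304e+00, -1.05378469e-05,
        1.35380030e+00, -2.06279347e-01]), 'dq': array([-0.00074095, -0.00325533, -0.00352522,  0.00105666, -0.00079159,
        0.00042706]), 'joint_efforts': array([ 1.94259010e-03, -4.45260644e+01, -3.51692533e+01, -1.26067753e-04,
        5.82284134e-03,  2.14055274e-05]), 'eef_pos': array([5.74812802e-01, 5.37155825e-05, 4.03991257e-01]), 'eef_rot': array([-1.33598931e-04,  9.99999771e-01, -1.04379661e-05, -6.63527261e-04]), 'wrist_force': array([-0.16389198,  0.03514589, -1.0062607 ]), 'torque': array([ 0.01649733,  0.00010714, -0.01136332]), 'opening': 1.0021152146009835}
```

View pics/scene0.png

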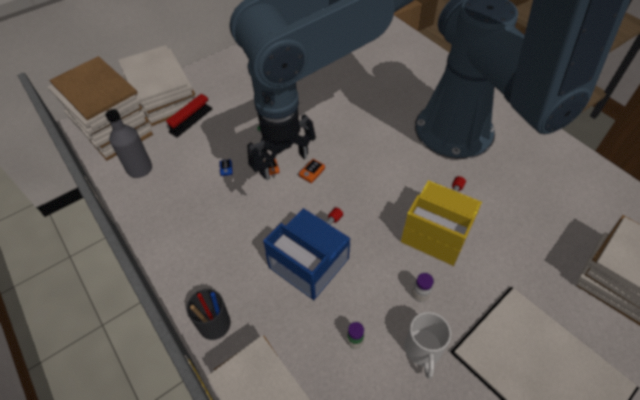

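View pics/wrist0.png

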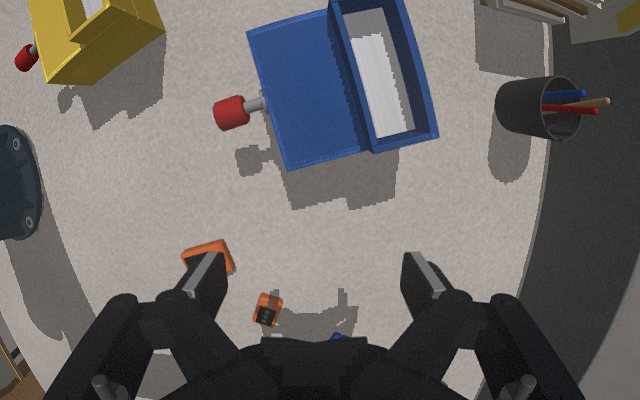

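The scene view shows the blue box at (307,250), its red knob at (336,214), and two orange fobs under the gripper. In the wrist view the larger orange fob is at (210,258), the smaller at (267,309), the blue box roof at (310,90) and the knob at (231,112).

```bash
cat >> h.py <<'E'
from scipy.spatial.transform import Rotation as R
def wcam():
    o=ctrl.get_obs(); c=ctrl.camera("wrist"); q=o["eef_rot"]
    T=np.eye(4); T[:3,:3]=R.from_quat([q[1],q[2],q[3],q[0]]).as_matrix(); T[:3,3]=o["eef_pos"]
    c["W"]=T@np.array(c["tool_from_camera"]); return c
def wplane(c,uv,z):
    uv=np.atleast_2d(np.asarray(uv,float)); p=(uv-[c["cx"],c["cy"]])/[c["fx"],c["fy"]]
    th=np.linalg.norm(p,axis=1); s=np.sin(th)/np.maximum(th,1e-9)
    d=np.c_[p[:,0]*s,-p[:,1]*s,-np.cos(th)]@c["W"][:3,:3].T; o=c["W"][:3,3]
    return o+d*((z-o[2])/d[:,2])[:,None]
def mask(img,lo,hi):
    return cv2.inRange(cv2.cvtColor(img,cv2.COLOR_RGB2HSV),lo,hi)
def blobs(m,amin=60):
    cs,_=cv2.findContours(m,cv2.RETR_EXTERNAL,cv2.CHAIN_APPROX_NONE)
    return [k[:,0,:] for k in cs if cv2.contourArea(k)>amin]
HUE={"orange":((6,120,90),(18,255,255)),"red":((0,150,60),(4,255,255)),"blue":((104,120,40),(125,255,255)),"green":((40,80,40),(85,255,255))}
def rect(P):
    (x,y),(w,h),a=cv2.minAreaRect((P[:,:2]*1000).astype(np.float32)); 
    if w>h: a+=90   # long-axis = a+90
    return np.round([x,y,max(w,h),min(w,h),(a+90+90)%180-90],1)
E
python3 - <<'E'
from h import *
c=wcam()
for n,z in(("orange",.012),("red",.083),("blue",.09),("green",.016)):
    for k in blobs(mask(c["img"],*HUE[n])):
        print("wrist",n,k.mean(0).round(),rect(wplane(c,k,z)))
for n in("scene","side"):
    s=cam(n)
    for h,z in(("orange",.012),("green",.012),("blue",.012),("red",.083)):
        for k in blobs(mask(s["img"],*HUE[h]),25):
            P=np.array([onplane(s,u,v,z) for u,v in k]); print(n,h,k.mean(0).round(),rect(P))
E
```

```text
wrist orange [267. 309.] [ 508.7 -196.5   55.5   32.9   71.2]
wrist orange [208. 254.] [ 430.  -118.2   72.1   48.7   18. ]
wrist red [570. 109.] [884.8 102.6 108.2   9.5   6.1]
wrist red [230. 112.] [494.8  74.6  30.1  26.5  13.1]
wrist red [26. 58.] [196.3 180.8  47.6  39.3  24.2]
wrist blue [564.  94.] [863.9 118.2  78.6   9.8  10.9]
wrist blue [360.  76.] [603.  105.1 150.6 149.6 -74.2]
scene orange [311. 172.] [ 429.  -115.3   71.    47.7   15.5]
scene orange [93. 86.] [ 781.  -822.1  235.1  167.   -82.2]
scene orange [406.   8.] [-301.3 -531.   106.7   13.8    5.2]
scene blue [215. 303.] [825.2  63.7  56.2  11.9  74.7]
scene blue [306. 251.] [582.7  73.  190.2 174.9 -75.5]
scene blue [226. 168.] [ 611.1 -265.5   51.8   30.    60.9]
scene red [204. 305.] [849.   91.1  61.1   8.   85.4]
scene red [336. 214.] [494.7  75.8  32.2  25.1  13.3]
scene red [459. 182.] [196.3 182.6  32.5  23.5  23.5]
scene red [187. 111.] [ 611.8 -454.4  140.8   39.1   16.2]
side orange [350. 296.] [ 506.1 -199.5   53.4   32.    71.3]
side orange [314. 271.] [ 428.4 -116.2   66.4   49.9   17.8]
side green [330. 349.] [ 439.9 -329.    49.3   31.7  -70.9]
side green [394.  90.] [791.  592.9  88.4  27.8  77.1]
side blue [398. 318.] [ 608.7 -271.7   51.8   30.8   65.2]
side blue [450. 163.] [875.1 210.8  96.2   8.8  73.2]
side blue [365. 184.] [613.2 163.9 253.4 191.2 -76.7]
side blue [166.  24.] [ -26.9 1169.9  155.2   16.4  -85.8]
side blue [46. 69.] [-454.3 1000.9 1132.2  353.2  -74.5]
side red [441. 397.] [ 636.5 -486.    50.5   17.7   -8. ]
side red [330. 193.] [496.8  77.1  32.7  28.3 -79.8]
side red [218. 176.] [200.1 185.3  33.4  25.8 -70.9]
side red [458. 167.] [860.  122.1  75.2   7.2  63.2]
```

View pics/side0.png

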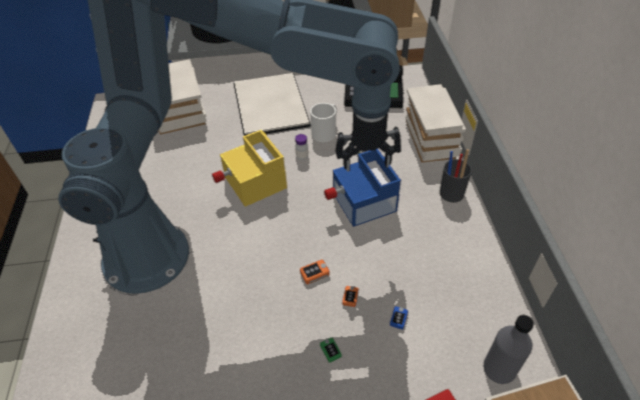

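The side view shows the small orange fob at (350,296), blue fob at (398,318), green fob at (330,349) and the big decoy at (314,271). I get the small fob at about (0.508,-0.198), long axis 71°, measuring 53x32 mm as expected. The knob is at (0.495,0.075) and the box yaw is about 15°. The fob must be gripped along its length, because the hopper is only 46 mm wide.

{"method": "move_arm", "body": {"moves": [{"x":-1.7,"y":5,"z":1,"gripper":100},{"x":-1.7,"y":5,"z":1},{"x":-1.7,"y":5,"z":1},{"x":-1.6,"y":4.8,"z":1},{"roll":-10.5}]}}

```text
validation failed for argument at $.mo...
```

{"method": "move_arm", "body": {"moves": [{"roll":-10.5},{"roll":-10.5},{"roll":-10.5},{"roll":-10.5},{"roll":-10.5}]}}

```text
validation failed for argument at $.mo...
```

{"method": "move_arm", "body": {"moves": [{"roll":-8},{"z":3,"gripper":80},{"z":3}]}}

```text
validation failed for argument at $.mo...
```

```bash
cat >> h.py <<'E'
def yaw(o):
    q=o["eef_rot"]; M=R.from_quat([q[1],q[2],q[3],q[0]]).as_matrix(); return np.degrees(np.arctan2(M[1,0],M[0,0])),M
def go(target):  # shift in tool cm to world target
    o=ctrl.get_obs(); y,M=yaw(o); print("pos",o["eef_pos"].round(4),"yaw",y.round(2),"F",o["wrist_force"].round(1),"open",round(o["opening"],3),"t",o["time_s"])
    print("tool shift cm",(M.T@(np.array(target)-o["eef_pos"])*100).round(2))
E
python3 - <<'E'
from h import *
c=wcam(); save(c,"pics/w1.png")
for k in blobs(mask(c["img"],*HUE["orange"]),200): print(k.mean(0).round(),rect(wplane(c,k,.012)),rect(wplane(c,k,.016)))
go([.508,-.198,.174])
E
```

```text
[266. 310.] [ 508.6 -196.6   56.    33.1   71. ] [ 509.3 -193.6   55.4   32.7   71. ]
[208. 254.] [ 429.5 -118.    72.4   48.2   16.9] [ 431.2 -115.9   71.6   47.7   16.9]
pos [0.575  0.     0.4045] yaw -0.0 F [-0.6  0.1 -0. ] open 0.996 t 0.35
tool shift cm [-6.69 19.8  23.05]
```

View pics/w1.png

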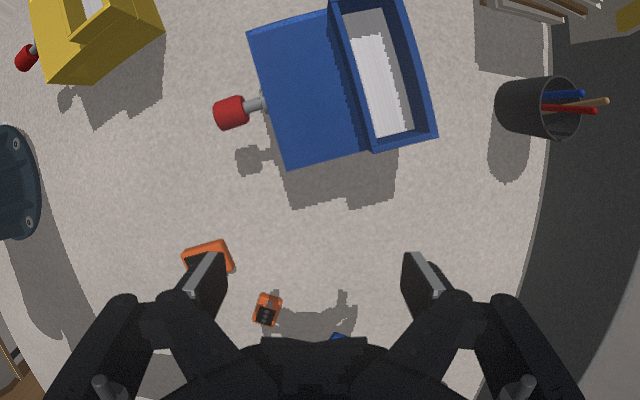

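The moves were refused, so the arm has not moved and the picture is unchanged. Each row probably needs every field filled in.

{"method": "move_arm", "body": {"moves": [{"gripper":100,"x":-1.7,"y":5,"z":1,"roll":0},{"gripper":100,"x":-1.7,"y":5,"z":1,"roll":0},{"gripper":100,"x":-1.7,"y":5,"z":1,"roll":0},{"gripper":100,"x":-1.6,"y":4.8,"z":1,"roll":0},{"gripper":100,"x":0,"y":0,"z":0,"roll":-10.5}]}}

```text
time_s: 0.98
eef_pos: [0.5067, -0.2011, 0.3638]
eef_rot: [-0.0, 0.996, 0.091, -0.001]
wrist_force: [-0.7, 1.5, -0.1]
opening: 0.998
```

{"method": "move_arm", "body": {"moves": [{"gripper":100,"x":0,"y":0,"z":0,"roll":-10.5},{"gripper":100,"x":0,"y":0,"z":0,"roll":-10.5},{"gripper":100,"x":0,"y":0,"z":0,"roll":-10.5},{"gripper":100,"x":0,"y":0,"z":0,"roll":-10.5},{"gripper":100,"x":0,"y":0,"z":0,"roll":-10.5}]}}

```text
time_s: 1.6
eef_pos: [0.508, -0.198, 0.3647]
eef_rot: [-0.0, 0.851, 0.525, -0.0]
wrist_force: [0.4, 0.3, 0.2]
opening: 1.004
```

{"method": "move_arm", "body": {"moves": [{"gripper":90,"x":0,"y":0,"z":3,"roll":-8},{"gripper":90,"x":0,"y":0,"z":3,"roll":0},{"gripper":90,"x":0,"y":0,"z":0,"roll":0}]}}

```text
time_s: 1.98
eef_pos: [0.5071, -0.1974, 0.3024]
eef_rot: [-0.003, 0.814, 0.581, -0.001]
wrist_force: [-0.3, 0.2, -0.2]
opening: 0.902
```

Run:
```python
from h import *
c=wcam(); save(c,"pics/w2.png")
for k in blobs(mask(c["img"],*HUE["orange"]),200): print(k.mean(0).round(),rect(wplane(c,k,.012)),rect(wplane(c,k,.016)))
go([.508,-.198,.174])
```

```text
[313. 197.] [ 506.3 -198.5   49.1   34.2   71.1] [ 505.3 -198.1   48.4   33.7   71.1]
[373.  83.] [ 429.7 -117.9   67.4   47.2   18. ] [ 429.9 -118.7   66.4   46.4   18. ]
pos [ 0.5078 -0.1978  0.3041] yaw 70.99 F [-0.1 -0.2  0.4] open 0.896 t 2.025
tool shift cm [-0.02  0.06 13.01]
```

View pics/w2.png

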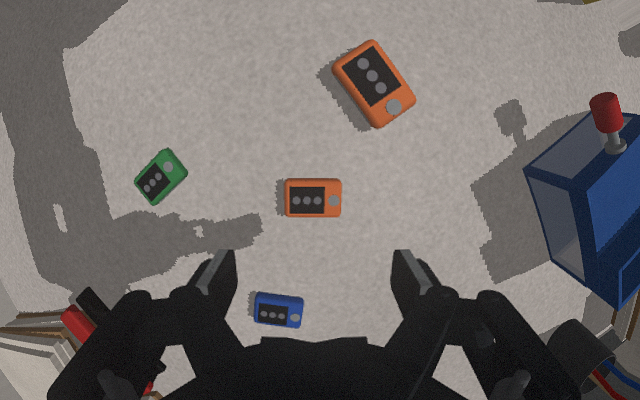

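The close view shows the small orange fob at (313,197), aligned with the jaws and clear of the green (160,177) and blue (278,310) fobs. It measures 49x34 mm at (0.506,-0.1985). Descending.

{"method": "move_arm", "body": {"moves": [{"gripper":85,"x":-0.1,"y":-0.15,"z":4,"roll":0},{"gripper":80,"x":0,"y":0,"z":4,"roll":0},{"gripper":80,"x":0,"y":0,"z":3,"roll":0},{"gripper":80,"x":0,"y":0,"z":2,"roll":0},{"gripper":80,"x":0,"y":0,"z":0,"roll":0}]}}

```text
time_s: 2.65
eef_pos: [0.5064, -0.1985, 0.1747]
eef_rot: [-0.0, 0.814, 0.581, -0.0]
wrist_force: [0.0, -0.1, 0.5]
opening: 0.803
```

{"method": "move_arm", "body": {"moves": [{"gripper":40,"x":0,"y":0,"z":0,"roll":0},{"gripper":40,"x":0,"y":0,"z":0,"roll":0},{"gripper":40,"x":0,"y":0,"z":0,"roll":0},{"gripper":40,"x":0,"y":0,"z":0,"roll":0}]}}

```text
time_s: 3.15
eef_pos: [0.5074, -0.1991, 0.1769]
eef_rot: [0.002, 0.814, 0.581, 0.001]
wrist_force: [0.3, -0.2, 7.1]
opening: 0.565
```

Gripped at 48 mm, which fits the fob's length. The tips are resting lightly on the desk. Lifting and carrying.

{"method": "move_arm", "body": {"moves": [{"gripper":40,"x":0,"y":0,"z":-2,"roll":0},{"gripper":40,"x":0,"y":0,"z":-4,"roll":0},{"gripper":40,"x":0,"y":0,"z":-5,"roll":0},{"gripper":40,"x":0,"y":0,"z":-5,"roll":0},{"gripper":40,"x":4.9,"y":0,"z":0,"roll":0}]}}

```text
time_s: 3.78
eef_pos: [0.5237, -0.1546, 0.3411]
eef_rot: [0.006, 0.815, 0.579, 0.002]
wrist_force: [0.8, 0.3, -1.6]
opening: 0.567
```

{"method": "move_arm", "body": {"moves": [{"gripper":40,"x":4.9,"y":0,"z":0,"roll":0},{"gripper":40,"x":4.9,"y":0,"z":0,"roll":0},{"gripper":40,"x":4.9,"y":0,"z":0,"roll":0},{"gripper":40,"x":4.9,"y":0,"z":0,"roll":0},{"gripper":40,"x":4.9,"y":0,"z":0,"roll":0}]}}

```text
time_s: 4.4
eef_pos: [0.6023, 0.0812, 0.3358]
eef_rot: [0.001, 0.814, 0.581, 0.001]
wrist_force: [-0.2, 0.3, -0.9]
opening: 0.559
```

{"method": "move_arm", "body": {"moves": [{"gripper":40,"x":0,"y":0,"z":0,"roll":-10},{"gripper":40,"x":0,"y":0,"z":0,"roll":-10},{"gripper":40,"x":0,"y":0,"z":0,"roll":-10},{"gripper":40,"x":0,"y":0,"z":0,"roll":-4},{"gripper":40,"x":0,"y":0,"z":0,"roll":0}]}}

```text
time_s: 5.03
eef_pos: [0.602, 0.0796, 0.3354]
eef_rot: [0.0, 0.609, 0.793, 0.0]
wrist_force: [0.2, -0.1, 0.2]
opening: 0.563
```

Run:
```python
from h import *
c=wcam(); save(c,"pics/w3.png")
for n,z in(("orange",.17),("red",.083),("blue",.126)):
  for k in blobs(mask(c["img"],*HUE[n]),200): print(n,k.mean(0).round(),rect(wplane(c,k,z)))
go([.631,.1115,.334])
```

```text
orange [314. 259.] [600.9  77.9  49.3  37.1 -74.9]
orange [170.   7.] [498.7 -18.5  24.2   9.  -86.4]
red [346.  70.] [495.8  74.6  30.4  26.2  14.5]
blue [313. 306.] [655.9  93.1  80.5  26.6 -75.7]
blue [355. 194.] [586.1 100.2 131.5 116.  -74.6]
blue [ 45. 127.] [ 579.9 -140.    35.2   24.3   63.4]
pos [0.602  0.0796 0.3353] yaw 104.92 F [-0.  -0.5  0. ] open 0.565 t 5.075
tool shift cm [2.34 3.63 0.14]
```

View pics/w3.png

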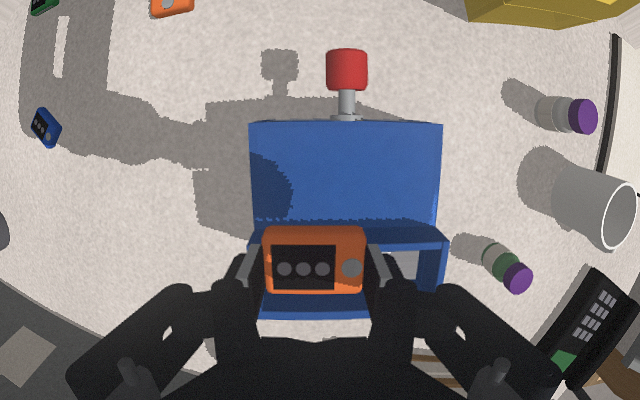

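The fob is held flat and square at (314,259). The roof's front corners are at (249,124) and (442,124), the knob is at (346,70) and the rear rim edge runs near row 318. I'll fix the box frame from these.

Run:
```python
from h import *
c=wcam()
m=mask(c["img"],*HUE["blue"])
# front roof edge, straight-line fit on top-most blue pixels
us=np.arange(256,436); vs=[np.flatnonzero(m[90:200,u])[0]+90 for u in us]
P=wplane(c,np.c_[us,vs],.096)[:,:2]; vx,vy,x,y=cv2.fitLine(P.astype(np.float32),cv2.DIST_HUBER,0,1e-4,1e-4).ravel()
print("front edge dir",np.degrees(np.arctan2(vy,vx)),x,y)
A=wplane(c,[[249,123],[442,123]],.096)[:,:2]; print("corners",A.round(4),np.linalg.norm(A[0]-A[1]))
k=[b for b in blobs(mask(c["img"],*HUE["red"]),200)][0]
K=wplane(c,k,.083); print("knob",rect(K))
us=np.arange(262,366); vs=[np.flatnonzero(m[295:335,u])[-1]+295 for u in us]
Q=wplane(c,np.c_[us,vs],.126)[:,:2]; l=cv2.fitLine(Q.astype(np.float32),cv2.DIST_HUBER,0,1e-4,1e-4).ravel()
print("rear rim",np.degrees(np.arctan2(l[1],l[0])),l[2:])
a=np.radians(15); ex=np.array([np.cos(a),np.sin(a)]);ey=np.array([-ex[1],ex[0]])
print("front->rear dist",(l[2:]-A.mean(0))@ex)
print("origin from front",A.mean(0)+.068*ex,"hopper",A.mean(0)+.105*ex, "from rear", "x'=",l[2:]@ex-.068+.037, "vs",(A.mean(0)+.105*ex)@ex)
go(list(A.mean(0)+.105*ex)+[.334])
```

```text
front edge dir -74.23154 0.53231275 0.08294089
corners [[0.5503 0.0193]
 [0.5133 0.148 ]] 0.13390548324687587
knob [495.9  74.6  30.4  26.3  14.4]
rear rim -74.31903 [0.6682726  0.09447228]
front->rear dist 0.13460230309042764
origin from front [0.59751011 0.10123   ] hopper [0.63324937 0.11080631] from rear x'= 0.6389530030484242 vs 0.6403506999579964
pos [0.602  0.0796 0.3352] yaw 104.91 F [-0.6  0.2 -0.7] open 0.566 t 5.125
tool shift cm [2.21 3.83 0.12]
```

Front and rear edges agree within 1.5 mm, giving yaw 15.7° and hopper centre (0.6325,0.112).

{"method": "move_arm", "body": {"moves": [{"gripper":40,"x":1.2,"y":1.9,"z":0,"roll":0},{"gripper":40,"x":1.15,"y":1.85,"z":0,"roll":-0.8},{"gripper":40,"x":0,"y":0,"z":0,"roll":0},{"gripper":40,"x":0,"y":0,"z":2,"roll":0},{"gripper":40,"x":0,"y":0,"z":0,"roll":0}]}}

```text
time_s: 5.75
eef_pos: [0.6306, 0.1114, 0.3116]
eef_rot: [-0.002, 0.604, 0.797, -0.002]
wrist_force: [-0.2, -0.3, -0.4]
opening: 0.566
```

Run:
```python
from h import *
go([.6325,.112,.266])
c=wcam(); save(c,"pics/w4.png")
```

```text
pos [0.6306 0.1114 0.3116] yaw 105.74 F [-0.2 -0.3 -0.4] open 0.566 t 5.75
tool shift cm [0.   0.22 4.56]
```

View pics/w4.png

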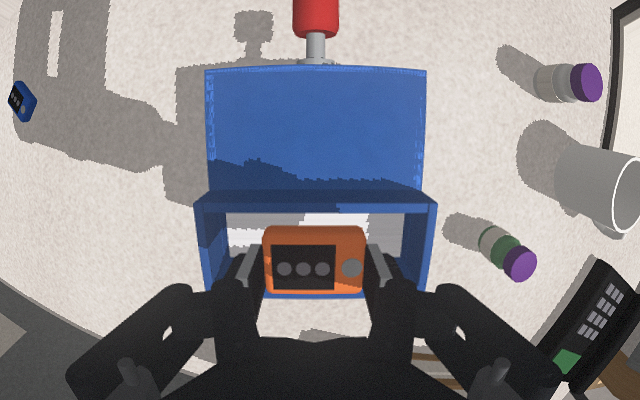

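The fob at (314,260) is centred between the side walls (197 to 435) and above the well. Descending.

{"method": "move_arm", "body": {"moves": [{"gripper":40,"x":0,"y":0.1,"z":1.5,"roll":0},{"gripper":40,"x":0,"y":0,"z":1.5,"roll":0},{"gripper":40,"x":0,"y":0,"z":1.2,"roll":0},{"gripper":40,"x":0,"y":0,"z":0,"roll":0}]}}

```text
time_s: 6.3
eef_pos: [0.6324, 0.1122, 0.2708]
eef_rot: [-0.001, 0.603, 0.798, -0.001]
wrist_force: [-0.5, 0.3, -1.1]
opening: 0.566
```

Run:
```python
from h import *
go([.6325,.112,.264])
```

```text
pos [0.6324 0.1122 0.2708] yaw 105.8 F [-0.5  0.3 -1.1] open 0.566 t 6.3
tool shift cm [-0.02  0.    0.68]
```

{"method": "move_arm", "body": {"moves": [{"gripper":40,"x":0,"y":0,"z":0.5,"roll":0},{"gripper":40,"x":0,"y":0,"z":0.2,"roll":0},{"gripper":40,"x":0,"y":0,"z":0,"roll":0}]}}

```text
time_s: 6.68
eef_pos: [0.6331, 0.1122, 0.2658]
eef_rot: [0.0, 0.603, 0.798, 0.0]
wrist_force: [-0.2, 0.1, -1.1]
opening: 0.561
```

{"method": "move_arm", "body": {"moves": [{"gripper":40,"x":0,"y":0,"z":0.2,"roll":0},{"gripper":40,"x":0,"y":0,"z":0,"roll":0},{"gripper":72,"x":0,"y":0,"z":0,"roll":0},{"gripper":72,"x":0,"y":0,"z":0,"roll":0},{"gripper":72,"x":0,"y":0,"z":0,"roll":0}]}}

```text
time_s: 7.3
eef_pos: [0.6331, 0.1122, 0.2638]
eef_rot: [0.0, 0.603, 0.798, 0.0]
wrist_force: [-0.1, -0.7, 0.2]
opening: 0.717
```

{"method": "move_arm", "body": {"moves": [{"gripper":72,"x":0,"y":0,"z":-2,"roll":0},{"gripper":72,"x":0,"y":0,"z":-3,"roll":0},{"gripper":72,"x":0,"y":0,"z":-2.5,"roll":0},{"gripper":72,"x":0,"y":-3,"z":0,"roll":0},{"gripper":72,"x":0,"y":-4,"z":0,"roll":0}]}}

```text
time_s: 7.92
eef_pos: [0.5657, 0.093, 0.3409]
eef_rot: [0.001, 0.603, 0.798, 0.001]
wrist_force: [-0.3, 0.1, -0.6]
opening: 0.72
```

{"method": "move_arm", "body": {"moves": [{"gripper":72,"x":0,"y":-4,"z":0,"roll":0},{"gripper":72,"x":0,"y":-3,"z":0,"roll":0},{"gripper":72,"x":0,"y":0,"z":0,"roll":0}]}}

```text
time_s: 8.3
eef_pos: [0.4972, 0.0739, 0.3401]
eef_rot: [0.001, 0.603, 0.797, 0.0]
wrist_force: [0.1, 0.3, 0.4]
opening: 0.718
```

Run:
```python
from h import *
c=wcam(); save(c,"pics/w5.png")
for n,z in(("orange",.098),("red",.083)):
  for k in blobs(mask(c["img"],*HUE[n]),200): print(n,k.mean(0).round(),rect(wplane(c,k,z)))
go([.4975,.074,.245])
```

```text
orange [154.  78.] [429.6 -68.5  48.3  36.7  17.5]
red [314. 210.] [500.1  74.7  30.5  28.7  17. ]
pos [0.4984 0.074  0.3404] yaw 105.77 F [ 0.4 -0.3  1. ] open 0.719 t 8.35
tool shift cm [ 0.03 -0.11  9.54]
```

View pics/w5.png

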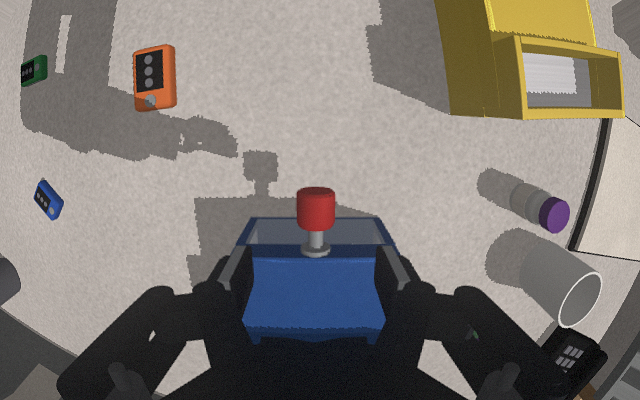

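The knob head is at (316,209), about (0.498,0.0745), which agrees with 104 mm in front of the box origin at (0.4972,0.074). The bystander fobs are in place. I'll check the hopper from the scene camera before pulling.

Run:
```python
from h import *
a=cam("scene"); b=cam("side")
f=lambda c,x,y:cv2.resize(c["img"][y:y+100,x:x+130,::-1],None,fx=3,fy=3,interpolation=cv2.INTER_CUBIC)
cv2.imwrite("pics/h6.png",np.hstack([f(a,245,200),f(b,305,125)]))
for n,c in(("scene",a),("side",b)):
  for k in blobs(mask(c["img"],*HUE["orange"]),8):
    P=np.array([onplane(c,u,v,.1) for u,v in k]); r=rect(P)
    if abs(r[0]-632)<60 and abs(r[1]-112)<60: print(n,k.mean(0),r)
```

```text
scene [301.17021277 252.53191489] [629.  117.   44.5  28.2 -73.7]
side [381.5   174.325] [641.9 110.5  54.6  20.5  87.6]
```

View pics/h6.png

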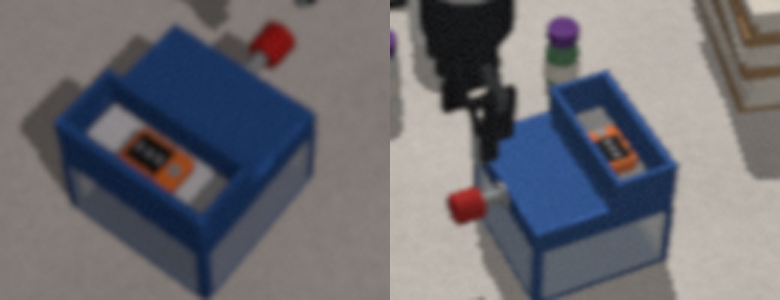

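The fob lies flat on the shut gate, centred in the hopper. Now I'll go down onto the knob and grip it.

{"method": "move_arm", "body": {"moves": [{"gripper":72,"x":0,"y":0,"z":3,"roll":0},{"gripper":72,"x":0,"y":0,"z":3,"roll":0},{"gripper":72,"x":0,"y":0,"z":2.5,"roll":0},{"gripper":72,"x":0,"y":0,"z":1.5,"roll":0},{"gripper":72,"x":0,"y":0,"z":0,"roll":0}]}}

```text
time_s: 9.07
eef_pos: [0.4985, 0.0742, 0.2379]
eef_rot: [-0.001, 0.603, 0.798, -0.001]
wrist_force: [0.2, 0.0, 0.4]
opening: 0.722
```

{"method": "move_arm", "body": {"moves": [{"gripper":25,"x":0,"y":0,"z":0,"roll":0},{"gripper":25,"x":0,"y":0,"z":0,"roll":0},{"gripper":25,"x":0,"y":0,"z":0,"roll":0},{"gripper":25,"x":0,"y":0,"z":0,"roll":0},{"gripper":25,"x":0,"y":0,"z":0,"roll":0}]}}

```text
time_s: 9.7
eef_pos: [0.4987, 0.0751, 0.2402]
eef_rot: [-0.0, 0.603, 0.797, 0.001]
wrist_force: [-1.6, 6.6, 6.9]
opening: 0.329
```

{"method": "move_arm", "body": {"moves": [{"gripper":25,"x":0.1,"y":-0.7,"z":-0.1,"roll":0},{"gripper":25,"x":0,"y":-1,"z":0,"roll":0},{"gripper":25,"x":0,"y":-1.2,"z":0,"roll":0},{"gripper":25,"x":0,"y":-1.2,"z":0,"roll":0},{"gripper":25,"x":0,"y":-1.2,"z":0,"roll":0}]}}

```text
time_s: 10.32
eef_pos: [0.4477, 0.0609, 0.2408]
eef_rot: [0.002, 0.604, 0.797, 0.002]
wrist_force: [30.0, 20.7, -18.5]
opening: 0.325
```

{"method": "move_arm", "body": {"moves": [{"gripper":25,"x":0,"y":0,"z":0,"roll":0},{"gripper":25,"x":0,"y":0,"z":0,"roll":0},{"gripper":25,"x":0,"y":0,"z":0,"roll":0}]}}

```text
time_s: 10.7
eef_pos: [0.448, 0.0611, 0.2404]
eef_rot: [0.001, 0.604, 0.797, 0.002]
wrist_force: [6.5, 8.3, -4.2]
opening: 0.328
```

Run:
```python
from h import *
go([.4985-.052*.9627,.0745-.052*.2706,.239])
a=cam("scene"); b=cam("side")
f=lambda c,x,y:cv2.resize(c["img"][y:y+100,x:x+130,::-1],None,fx=3,fy=3,interpolation=cv2.INTER_CUBIC)
cv2.imwrite("pics/h7.png",np.hstack([f(a,245,200),f(b,305,125)]))
```

```text
pos [0.448  0.0611 0.2404] yaw 105.75 F [ 6.5  8.3 -4.2] open 0.328 t 10.7
tool shift cm [-0.08  0.03  0.15]
```

View pics/h7.png

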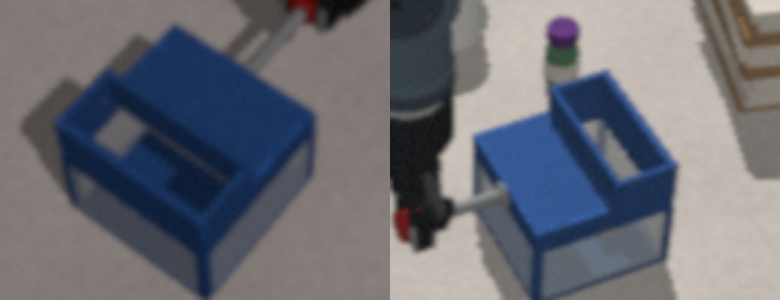

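The knob is out to the detent (51–52 mm) and the gate is open. The hopper is empty and an orange glimpse shows through the clear wall at about (608,232). Pushing home.

{"method": "move_arm", "body": {"moves": [{"gripper":25,"x":0,"y":0.5,"z":0,"roll":0},{"gripper":25,"x":0,"y":1,"z":0,"roll":0},{"gripper":25,"x":0,"y":1.2,"z":0,"roll":0},{"gripper":25,"x":0,"y":1,"z":0,"roll":0},{"gripper":25,"x":0,"y":0.7,"z":0,"roll":0}]}}

```text
time_s: 11.42
eef_pos: [0.4899, 0.0729, 0.2403]
eef_rot: [0.0, 0.603, 0.797, 0.001]
wrist_force: [0.6, 5.7, 2.4]
opening: 0.329
```

{"method": "move_arm", "body": {"moves": [{"gripper":25,"x":0,"y":0.5,"z":0,"roll":0},{"gripper":25,"x":0,"y":0.4,"z":0,"roll":0},{"gripper":25,"x":0,"y":0.1,"z":0,"roll":0},{"gripper":25,"x":0,"y":0,"z":0,"roll":0}]}}

```text
time_s: 11.92
eef_pos: [0.499, 0.0755, 0.2403]
eef_rot: [-0.0, 0.603, 0.798, 0.0]
wrist_force: [-2.2, 4.7, 5.2]
opening: 0.325
```

{"method": "move_arm", "body": {"moves": [{"gripper":25,"x":0,"y":0.2,"z":0,"roll":0},{"gripper":25,"x":0,"y":0,"z":0,"roll":0}]}}

```text
time_s: 12.18
eef_pos: [0.4997, 0.0757, 0.2401]
eef_rot: [-0.002, 0.603, 0.798, -0.002]
wrist_force: [-10.4, 1.8, 12.9]
opening: 0.324
```

{"method": "move_arm", "body": {"moves": [{"gripper":72,"x":0,"y":0,"z":0,"roll":0},{"gripper":72,"x":0,"y":0,"z":0,"roll":0},{"gripper":72,"x":0,"y":0,"z":0,"roll":0},{"gripper":72,"x":0,"y":0,"z":0,"roll":0}]}}

```text
time_s: 12.68
eef_pos: [0.5011, 0.0758, 0.2396]
eef_rot: [0.0, 0.603, 0.798, -0.0]
wrist_force: [-0.2, -0.1, 0.5]
opening: 0.717
```

{"method": "move_arm", "body": {"moves": [{"gripper":72,"x":0,"y":0,"z":-2,"roll":0},{"gripper":72,"x":0,"y":0,"z":-4,"roll":0},{"gripper":72,"x":0,"y":0,"z":-5,"roll":0},{"gripper":72,"x":0,"y":-3,"z":-2,"roll":0},{"gripper":72,"x":0,"y":0,"z":0,"roll":0}]}}

```text
time_s: 13.3
eef_pos: [0.4717, 0.0676, 0.3715]
eef_rot: [0.002, 0.603, 0.798, 0.001]
wrist_force: [0.3, 0.1, -1.1]
opening: 0.717
```

Run:
```python
from h import *
go([0.5,0.07,.35])
a=cam("scene"); b=cam("side")
f=lambda c,x,y:cv2.resize(c["img"][y:y+100,x:x+130,::-1],None,fx=3,fy=3,interpolation=cv2.INTER_CUBIC)
cv2.imwrite("pics/h8.png",np.hstack([f(a,245,200),f(b,305,125)]))
for n,s in(("scene",a),("side",b)):
    for h,z in(("orange",.012),("green",.012),("blue",.012),("red",.083)):
        for k in blobs(mask(s["img"],*HUE[h]),25):
            r=rect(np.array([onplane(s,u,v,z) for u,v in k]))
            if r[2]<80 and 300<r[0]<700: print(n,h,k.mean(0).round(),r)
```

```text
pos [0.4717 0.0676 0.3715] yaw 105.79 F [ 0.3  0.1 -1.1] open 0.717 t 13.3
tool shift cm [-0.53  2.78  2.16]
scene orange [318. 171.] [ 415.5 -103.2   54.8   17.2   15.5]
scene green [267. 130.] [ 440.9 -322.3   49.4   33.   -73.7]
scene blue [226. 168.] [ 611.5 -264.9   46.5   29.9   60.9]
scene red [336. 214.] [494.7  75.8  32.2  25.1  13.3]
side orange [315. 271.] [ 428.1 -115.3   67.5   49.7   20. ]
side green [330. 349.] [ 439.9 -328.7   49.6   31.9  -70.3]
side blue [398. 318.] [ 608.5 -272.2   50.6   30.3   62.6]
side red [441. 397.] [ 636.5 -486.    50.5   17.7   -8. ]
side red [330. 193.] [496.8  77.1  32.7  28.3 -79.8]
```

View pics/h8.png

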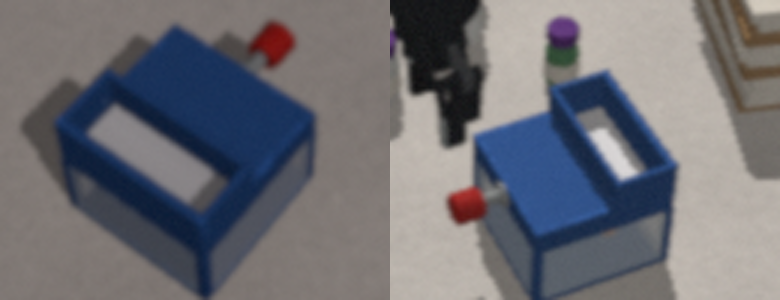

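The knob is home, at the same pixel as at the start. The gate is shut, the hopper is empty, and the bystander fobs haven't moved.

```bash
python3 -c "
from bench import ctrl; print(ctrl.hand_in())"
```

```text
the job is handed in; nothing more can be done
None
```

The job is done and handed in, at about 13 s on the robot's clock. I laid the small orange fob flat in the blue box's hopper and let go of it with the gate shut. I then pulled the knob about 52 mm to its detent, pushed it fully home, released it and backed off.

**Final checks:**
- **Gate and hopper:** the hopper is empty, and the gate is whole and shut.
- **Knob:** its head is at the same pixels and measured position as at the start. When I pushed 2 mm past home, the force rose to about 10 N and it barely moved, so it is against its stop.
- **Bystanders:** the blue, green and larger orange fobs measure where they were in the side view. I did not re-measure the mug and jars. They stood upright in the wrist pictures, and the arm did not go near them.
- **Forces:** the highest wrist-force reading I saw was about 41 N, at the pull's end stop. The limit is 120 N.

**Less certain:** I saw the fob inside the clear box only as a faint orange patch through the wall. That it dropped rests mainly on the empty hopper and the gate closing fully. In the last scene view the gripper partly hid the larger orange fob, so its reading there was off; the side view had it in place.

My first three move calls were refused because rows were missing fields; nothing moved.

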